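# Slide the V-rest onto the bench plate and lay the punch in it

### The arm

A 7-joint arm with a two-finger parallel gripper is mounted at the origin on the work surface. World frame = base frame: x ahead of the robot, y to its left, z up, the work surface at z = 0. Lengths are in m, angles in rad, forces in N, time in s.
With the tool pointing down it reaches from about 0.425 to 0.925 m from the base axis. Payload 6.8 kg.
Tool frame: the origin (TCP) lies midway between the tips of the shut fingers; the grasp point (between the pads) lies 19 mm behind it; z points along the fingers, y is the direction in which the jaws open and shut (so a half turn about z gives the same grasp; the last joint's range is limited). The gripper opens to 85 mm and grips with 20 to 120 N. Pads are 22 mm wide; open, the fingers measure 114 mm over their backs; the gripper's body (76 mm by 85 mm) begins 54 mm behind the grasp point. The pads swing forward as they close: fully open they stand 13 mm farther back than shut.
Start: joints at [1.001, 0.477, 0.022, 1.555, -0.011, 1.109, -0.083], TCP at [0.301, -0.604, 0.231] pointing down, gripper open.
Joint ranges: [-2.96, 2.96], [-0.34, 2.1], [-1.41, 1.46], [0.24, 2.44], [-1.37, 4.51], [0.17, 1.92], [-2.96, 2.96]. Speed limits (rad/s): [2.39, 2.39, 3.14, 3.14, 3.14, 3.14, 3.14].

### API

Orientations are given as a unit quaternion [x, y, z, w].
In Python, from workcell import observe, grab_frame, camera_params, close_job gives the robot as it stands.
- The arm moves only by the tool send_rows, never from a script. Its argument "motion" is a list of rows, each an object with "slide": the shift along the world's x, y, z scaled (see below), a list of three; "rotation": the turn, a rotation vector about the world's x, y, z scaled (see below), a list of three. A call has 1 to 8 rows; each row is the pose to reach, as a shift and turn from the pose commanded when the call began; what a row does not reach only later rows make up. The controller multiplies each number of a shift by 750 mm and each number of a turn by pi/2 rad. A row lasts 1/10 s, in which the tool goes at most 50 mm and 8.59 degrees, less where a joint would pass 70% of its speed; a pose out of reach is approached as far as the arm can. A call with a number of a shift or a turn outside -1 to 1 is refused whole. A call with a gripper value outside its range is refused whole. "fingers" is the opening, from 0 (shut) to 1 (fully open), set as the call begins (left out, the last holds). The fingers move at their own pace and stop on an object; "newtons" is the grip in N (left out, the last holds). Time passes only in rows, so rows that repeat a pose let the fingers close. It gives the time, the measured TCP pose, the force and the opening at its end, in the units of the state.
- observe(): the state, without advancing time (a new reading comes with each control period).
- grab_frame(name): name is "side" or "top"; returns the picture (384x512x3 uint8, red, green, blue); there is no depth.
- camera_params(name): a dict with "mtx" (3x3 intrinsics, pixels), "k1" (the pictures are not rectified: a ray, as slopes to the right and down, at radius r is drawn at 1 + k1 r^2 times it, then the intrinsics apply), "camera_from_world" (4x4, takes a point from world to camera coordinates). Camera axes: x right, y down, z forward; pixel columns grow to the right and rows downward; lengths in m; the calibration is good to about 2 mm. A picture is of the moment at which its call begins. camera_params takes no time and is no camera call.
- close_job(): hands the job in, once; it reports no verdict.
The state is a dict: "t": time; "joints": joint angles; "joint_vel": joint speeds; "joint_torque": joint torques, N m; "tcp_pos": TCP position; "tool_rot": TCP orientation; "wrist_force": force on the tool from outside, world axes, zero at the start; "torque": the same for the moment, N m; "width": finger opening in m.
Only numpy, scipy, OpenCV 4.12 (cv2) and the standard library are available. Lean on these libraries where they do the work, as an engineer would, in place of code of your own. Each camera call takes 0.05 s, during which the arm holds its last target. There are 200 camera calls.

### The job

Get the forming punch ready for polishing: first slide the wooden V-rest along the bench, without lifting it, to the middle of the steel bench plate, with its groove running along the plate's long side, square to the plate. Then take the punch that stands upright and lower it onto its side in the rest's groove, about centred so that it lies on both Vs, pointing either way; do not let it drop. Leave the jar, the wire spool and the small box where they are.

Things in the scene. Friction and masses are not known exactly. Their poses are not given: they have to be found in the camera images.
- plate: Bright steel rectangular plate let flush into the wooden bench top, 180 mm along its x by 150 mm along its y, four dark screws at the corners; fixed, lies flat, nothing stands proud. Origin at the centre of the plate at bench height; its x axis runs along its long side.
- rest: Loose wooden V-rest, 0.5 kg. Dark base 116 (x) by 100 (y) by 18 mm high; at x = -47 and +47 a green-painted V-block, 18 mm thick in x, 100 wide (flush with the base's long sides), top 53 mm over the bench; open gap of 76 mm between them. Each V: 90 degree notch, 56 mm wide at the top, bottom line 25 mm over the bench. Groove runs along x. Origin: centre of the underside, z up.
- seat (a point): Point of the V-rest where the middle of the punch's axis comes to lie: over the centre of the rest, 47.6 mm above its underside; axes as the rest's.
- punch: Loose forming punch, a round rod 32 mm in diameter and 125 mm long, about 0.22 kg: dark wooden shaft (85 mm) and steel nose (40 mm, its end slightly domed). It starts standing upright on its flat wooden end. Origin at the centre of the wooden end face; z along the rod to the nose.
- punch_mid (a point): Point on the punch's axis half way along it, 62.5 mm from the wooden end; axes as the punch's.
- jar: Bystander: small amber glass jar with black cap, 44 mm in diameter, 55 mm high, loose. Origin at the centre of its underside.
- spool: Bystander: black spool of copper wire lying flat, 72 mm in diameter, 24 mm high, loose. Origin at the centre of its underside.
- box: Bystander: small white paper box, 50 x 50 x 35 mm, loose. Origin at the centre of its underside.
Not all that is in view belongs to the job. There is more than one size of the punch; the job needs the larger. Of the things that look like the rest, take the one that is farthest to the robot's right at the start.

How it is judged:
On the way, in this order (a step that is already met when the one before it is completed fails the run):
1. the V-rest stands on the middle of the steel plate, square to it (horizontal distance between rest and plate below 0.02 m and angle between the x axis of rest and the x axis of plate, either way round below 0.2 rad and height (world z) of rest below 0.004 m and angle between rest's own z axis and vertical below 0.05 rad), for 0.2 s.
2. the punch lies in the groove on both Vs (angle between the z axis of punch and the x axis of rest, either way round below 0.1 rad and x of punch_mid in the frame of seat between -0.02 and 0.02 m and y of punch_mid in the frame of seat between -0.006 and 0.006 m and z of punch_mid in the frame of seat between -0.005 and 0.005 m), for 0.2 s.
At the end, for the whole second after the job is handed in: V-rest flat on the bench, centre within 20 mm of the plate's centre, groove within 0.2 rad of the plate's long side; punch lies in the groove either way round: its middle within 20 mm of the seat along the groove, 6 mm sideways, 5 mm in height, within 0.1 rad of the groove; both at rest (all of step 1 and all of step 2 and linear speed of each of rest, punch below 0.01 m/s); the robot touches nothing.
It fails at once if the V-rest is lifted (15 mm) or tipped (0.2 rad) (height (world z) of rest above 0.015 m or angle between rest's own z axis and vertical above 0.2 rad).
It fails at once if the punch is let go more than 30 mm above its seat, over the rest (z of punch_mid in the frame of seat above 0.03 m and horizontal distance between punch_mid and seat below 0.06 m and contact force between the fingers and punch below 0.1 N).
It fails at once if the jar, the spool or the box is moved by more than 30 mm (distance of any of jar, spool, box from where it was at the start of the episode above 0.03 m).
It also fails if it takes over 64 s, if anything falls off the work surface, if the arm or the gripper's body presses on something with over 40 N, if the wrist force passes 120 N, or if a joint passes its speed limit or range.

## Working session

There is one attempt and no reset: what is moved stays moved. The work goes in short steps, Python scripts to look and compute and a tool call to move; the robot and the scene stay as the last step left them, time stands still between calls to the robot, and variables do not carry over. Pictures are saved under pics/ and viewed, on a budget of 10 in all, crops included, one or two more only if the job needs it, and the job is handed in when it is done.

Besides the shell and the picture viewer there is one more tool, called after "Request:" by a JSON object that holds its "api" and its "payload". send_rows: Moves the arm, as the interface text tells. Its arguments: {"type":"object","properties":{"motion":{"type":"array"},"fingers":{"type":"number"},"newtons":{"type":"number"}},"required":["motion"]}

```bash
mkdir -p pics; cat > h.py <<'E'
import numpy as np, cv2
from workcell import *
def uv2ray(n,u,v):
    c=camera_params(n);K=np.array(c["mtx"]);k=c["k1"];T=np.array(c["camera_from_world"])
    x,y=(u-K[0,2])/K[0,0],(v-K[1,2])/K[1,1]
    rd=np.hypot(x,y);r=rd
    for _ in range(30): r=rd/(1+k*r*r)
    s=r/rd if rd>0 else 1
    d=T[:3,:3].T@np.array([x*s,y*s,1]);o=-T[:3,:3].T@T[:3,3]
    return o,d
def at(n,u,v,z=0):
    o,d=uv2ray(n,u,v);return o+d*(z-o[2])/d[2]
def proj(n,p):
    c=camera_params(n);K=np.array(c["mtx"]);T=np.array(c["camera_from_world"])
    q=T[:3,:3]@np.array(p)+T[:3,3];x=q[:2]/q[2];x=x*(1+c["k1"]*(x@x))
    return K[0,0]*x[0]+K[0,2],K[1,1]*x[1]+K[1,2]
def snap(n,f,crop=None,s=1):
    im=grab_frame(n)[:,:,::-1]
    if crop: a,b,c,d=crop; im=im[b:d,a:c]
    im=cv2.resize(im,None,fx=s,fy=s,interpolation=cv2.INTER_CUBIC)
    cv2.imwrite("pics/"+f,im)
E
python3 - <<'E'
from h import *
t=grab_frame("top")[:,:,::-1];s=grab_frame("side")[:,:,::-1]
cv2.imwrite("pics/t0.png",cv2.resize(t,(800,600)));cv2.imwrite("pics/s0.png",cv2.resize(s,(800,600)))
cv2.imwrite("pics/t0r.png",t);cv2.imwrite("pics/s0r.png",s)
for n in("top","side"):
    c=camera_params(n);T=np.array(c["camera_from_world"]);print(n,c["mtx"],c["k1"],-T[:3,:3].T@T[:3,3],T[:3,:3].round(3).tolist())
o=observe();print(o)
E
```

```text
top [[431.99090764   0.         254.92949092]
 [  0.         431.99090764 192.84827445]
 [  0.           0.           1.        ]] -0.05799942732333606 [0.47572182 0.04413757 1.16762087] [[-0.009, -1.0, -0.002], [-0.994, 0.009, -0.111], [0.111, 0.001, -0.994]]
side [[431.84687228   0.         253.37810376]
 [  0.         431.84687228 194.25131019]
 [  0.           0.           1.        ]] -0.10981659807131791 [ 0.48027705 -0.65126816  0.70502367] [[0.99, -0.138, 0.02], [-0.076, -0.654, -0.753], [0.117, 0.744, -0.658]]
{'t': 0.1, 'joints': array([ 1.0009201 ,  0.47772418,  0.02235241,  1.55633494, -0.0114882 ,
        1.10933797, -0.08311358]), 'joint_vel': array([ 0.00059307, -0.00101539, -0.00042475, -0.00323001, -0.00105002,
       -0.00046359,  0.00024131]), 'joint_torque': array([ 5.97199207e-03, -5.97751665e+01,  1.61435187e+00, -2.81949538e+01,
        1.28787017e-02,  5.00676877e-03,  1.37606773e-05]), 'tcp_pos': array([ 0.30048044, -0.6038299 ,  0.23042608]), 'tool_rot': array([ 9.73462831e-01,  2.28843645e-01, -2.57944963e-04, -7.97356411e-04]), 'wrist_force': array([-0.13641161,  0.57878734, -0.90825088]), 'torque': array([-0.0215177 ,  0.0305502 ,  0.02059829]), 'width': 0.0852448359465287}
```

View pics/t0.png

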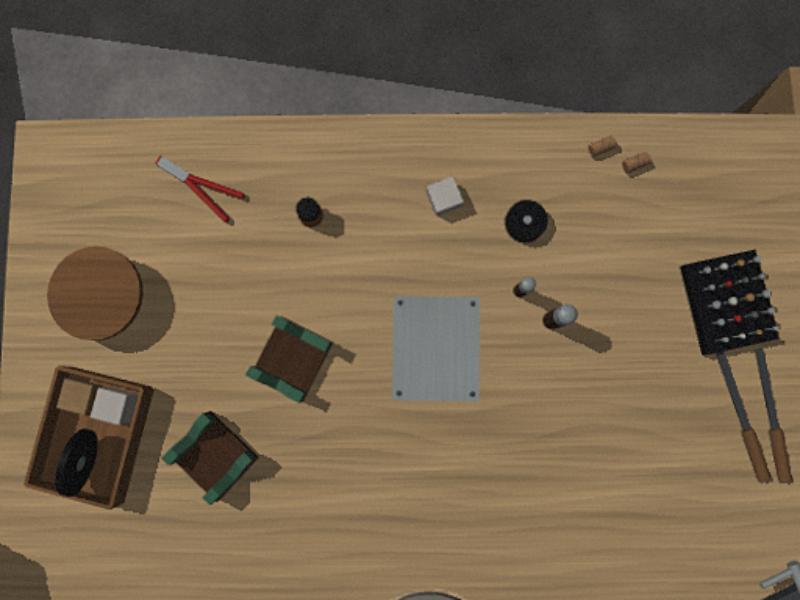

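View pics/s0.png

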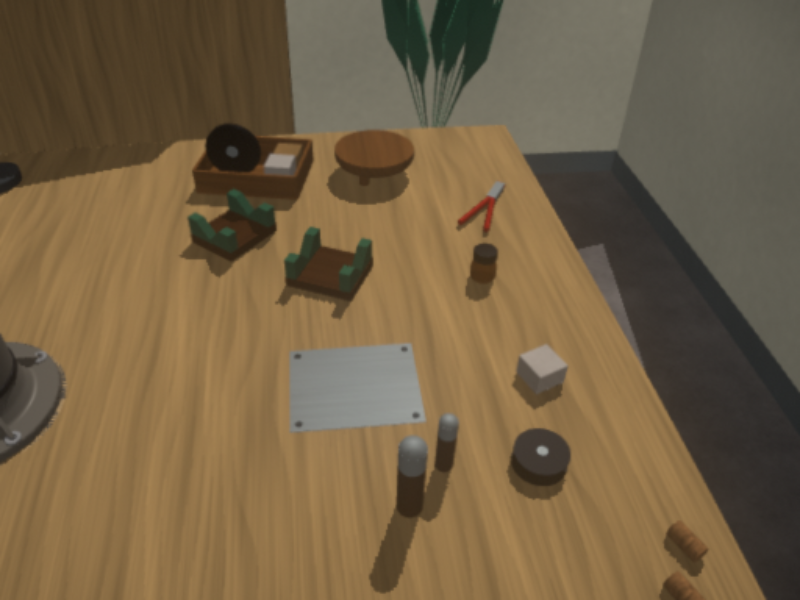

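Top view: x is up, y is left. Rest candidates are A at (290,360) and B at (210,457). A is farther to the right, so I take A. Punch candidates are the small one at (524,287) and the larger one at (562,317), and I take the larger. The plate is at (436,348). I'll check the choice in one crop.

```bash
python3 - <<'E'
from h import *
t=cv2.imread("pics/t0r.png")[175:275,150:400]
cv2.imwrite("pics/t0c.png",cv2.resize(t,None,fx=3.2,fy=3.2,interpolation=cv2.INTER_CUBIC))
E
```

```text
(no output)
```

View pics/t0c.png

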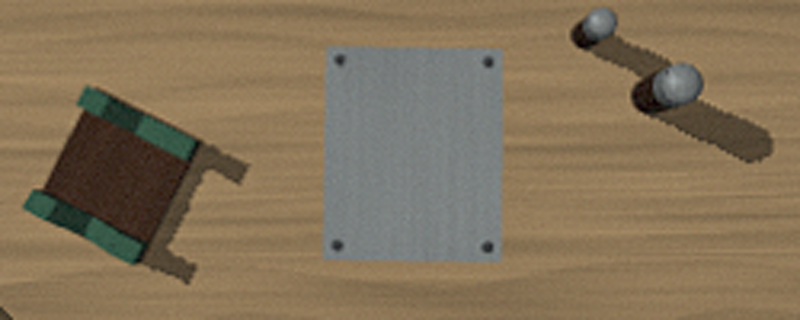

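The crop confirms it: rest A spans crop x 25–203, y 86–263. The larger punch has its nose at (680,83), and the plate corners are (327,47), (503,49), (500,261) and (324,259).

```bash
python3 - <<'E'
from h import *
f=lambda x,y,z:at("top",(x+.5)/3.2-.5+150,(y+.5)/3.2-.5+175,z)
g=lambda x,y,z:at("top",(x+.5)/1.5625-.5,(y+.5)/1.5625-.5,z)
s=lambda x,y,z:at("side",(x+.5)/1.5625-.5,(y+.5)/1.5625-.5,z)
P=np.array([f(*p,0) for p in[(327,47),(503,49),(500,261),(324,259)]])
print("plate",P.round(4).tolist(),P.mean(0))
e=(P[0]+P[1]-P[2]-P[3])/2;print("yaw",np.degrees(np.arctan2(e[1],e[0])),np.linalg.norm(e))
Ps=np.array([s(*p,0) for p in[(291,351),(412,345),(424,421),(291,431)]]);print("plate side",Ps.mean(0))
R=np.array([f(*p,.053) for p in[(92,86),(203,142),(140,264),(25,208)]])
print("rest",R.round(4).tolist(),R.mean(0))
a=(R[0]+R[1]-R[2]-R[3])/2;b=(R[0]+R[3]-R[1]-R[2])/2
for v in(a,b):print(np.linalg.norm(v),np.degrees(np.arctan2(v[1],v[0])))
print("punch top",f(680,82,.123),s(412,446,.123));print("punch base top",f(646,100,0))
print("side base",s(411,505,0))
for n,p,z in[("jar",(308,210),.055),("box",(444,194),.035),("spool",(527,220),.024),("restB",(210,457),.03),("small",(526,286),.08)]:print(n,g(*p,z).round(3))
E
```

```text
plate [[0.6161, 0.0536, 0.0], [0.6131, -0.0962, 0.0], [0.4343, -0.0899, 0.0], [0.4374, 0.0575, 0.0]] [ 0.52523708 -0.01875263  0.        ]
yaw -1.632053025223177 0.1788385736880498
plate side [ 5.24025340e-01 -1.79583552e-02 -2.77555756e-17]
rest [[0.5796, 0.2441, 0.053], [0.5335, 0.1538, 0.053], [0.4362, 0.2042, 0.053], [0.4814, 0.2973, 0.053]] [0.50767798 0.22482496 0.053     ]
0.11058923525156647 -27.927923796003096
0.10243350786557626 63.525278430158515
punch top [ 0.57216668 -0.21591334  0.123     ] [ 0.56855699 -0.22230358  0.123     ]
punch base top [ 0.56844337 -0.21692971  0.        ]
side base [ 0.57259463 -0.21766756  0.        ]
jar [0.757 0.197 0.055]
box [ 0.788 -0.035  0.035]
spool [ 0.744 -0.178  0.024]
restB [0.345 0.362 0.03 ]
small [ 0.621 -0.162  0.08 ]
```

Request:
{"api": "send_rows", "payload": {"motion": [{"slide": [0.155,0.515,0],"rotation": [0,0,0.2]},{"slide": [0.155,0.515,0],"rotation": [0,0,0.2]},{"slide": [0.155,0.515,0],"rotation": [0,0,0.2]},{"slide": [0.155,0.515,0],"rotation": [0,0,0.2]},{"slide": [0.155,0.515,0],"rotation": [0,0,0.2]},{"slide": [0.155,0.515,0],"rotation": [0,0,0.2]},{"slide": [0.155,0.515,0],"rotation": [0,0,0.2]},{"slide": [0.155,0.515,0],"rotation": [0,0,0.2]}], "fingers": 0.5}}

```text
t: 0.9
tcp_pos: [0.416, -0.2193, 0.2312]
tool_rot: [0.926, 0.378, -0.0, 0.0]
wrist_force: [1.7, 0.2, 0.1]
width: 0.0428
```

Request:
{"api": "send_rows", "payload": {"motion": [{"slide": [0.155,0.515,0],"rotation": [0,0,0.206]},{"slide": [0.155,0.515,0],"rotation": [0,0,0.206]},{"slide": [0.155,0.515,0],"rotation": [0,0,0.206]},{"slide": [0.155,0.515,0],"rotation": [0,0,0.206]},{"slide": [0.155,0.515,0],"rotation": [0,0,0.206]},{"slide": [0.155,0.515,0],"rotation": [0,0,0.206]},{"slide": [0.155,0.515,0],"rotation": [0,0,0.206]},{"slide": [0.155,0.515,0],"rotation": [0,0,0.206]}]}}

```text
t: 1.7
tcp_pos: [0.5314, 0.1635, 0.2311]
tool_rot: [0.853, 0.522, -0.0, 0.0]
wrist_force: [1.8, -0.5, 0.5]
width: 0.0427
```

Request:
{"api": "send_rows", "payload": {"motion": [{"slide": [0.0027,0.0107,-0.19],"rotation": [0,0,0]},{"slide": [0.0027,0.0107,-0.19],"rotation": [0,0,0]},{"slide": [0.0027,0.0107,-0.19],"rotation": [0,0,0]},{"slide": [0.0027,0.0107,-0.19],"rotation": [0,0,0]},{"slide": [0.0027,0.0107,-0.19],"rotation": [0,0,0]}]}}

```text
t: 2.2
tcp_pos: [0.5331, 0.1698, 0.089]
tool_rot: [0.853, 0.523, -0.001, -0.0]
wrist_force: [0.8, 0.7, 1.8]
width: 0.0426
```

```bash
python3 - <<'E'
from h import *
snap("side","s1.png",(110,80,290,215),4)
print(observe()["tcp_pos"])
for p in[(.508,.225,0),(.5333,.1715,.053)]:
    u,v=proj("side",p);print((u-110)*4,(v-80)*4)
E
```

```text
[0.53442076 0.17023411 0.09053819]
408.270783718145 388.4222276416124
452.05321206185977 372.4595604054741
```

View pics/s1.png

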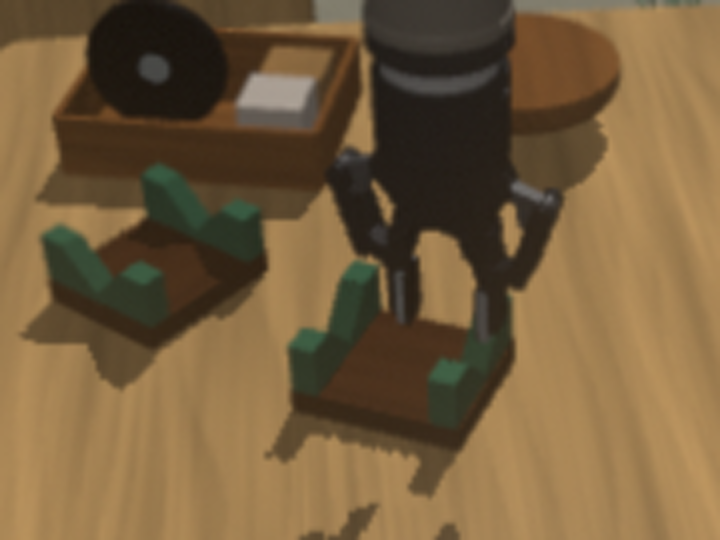

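The side crop shows the open fingers above the far block. That block's right arm top is at (450,372), as predicted. Lowering and gripping it.

Request:
{"api": "send_rows", "payload": {"motion": [{"slide": [0,0,-0.04],"rotation": [0,0,0]},{"slide": [0,0,-0.081],"rotation": [0,0,0]},{"slide": [0,0,-0.081],"rotation": [0,0,0]},{"slide": [0,0,-0.081],"rotation": [0,0,0]}]}}

```text
t: 2.65
tcp_pos: [0.5347, 0.1701, 0.0303]
tool_rot: [0.853, 0.522, 0.001, 0.0]
wrist_force: [1.1, 0.5, -0.2]
width: 0.0423
```

Request:
{"api": "send_rows", "payload": {"motion": [{"slide": [0,0,0],"rotation": [0,0,0]},{"slide": [0,0,0],"rotation": [0,0,0]},{"slide": [0,0,0],"rotation": [0,0,0]},{"slide": [0,0,0],"rotation": [0,0,0]},{"slide": [0,0,0],"rotation": [0,0,0]},{"slide": [0,0,0],"rotation": [0,0,0]}], "fingers": 0.0, "newtons": 50}}

```text
t: 3.25
tcp_pos: [0.5345, 0.1707, 0.0305]
tool_rot: [0.853, 0.523, 0.002, 0.0]
wrist_force: [-2.9, -0.5, 9.7]
width: 0.0172
```

Request:
{"api": "send_rows", "payload": {"motion": [{"slide": [0.003,-0.019,0],"rotation": [0,0,0.018]},{"slide": [0.006,-0.038,0],"rotation": [0,0,0.035]},{"slide": [0.009,-0.057,0],"rotation": [0,0,0.053]},{"slide": [0.012,-0.075,0],"rotation": [0,0,0.071]},{"slide": [0.015,-0.094,0],"rotation": [0,0,0.088]},{"slide": [0.018,-0.113,0],"rotation": [0,0,0.106]},{"slide": [0.021,-0.132,0],"rotation": [0,0,0.124]},{"slide": [0.024,-0.151,0],"rotation": [0,0,0.142]}]}}

```text
t: 4.05
tcp_pos: [0.5533, 0.0591, 0.0305]
tool_rot: [0.789, 0.615, 0.003, -0.0]
wrist_force: [-0.3, 6.9, 6.1]
width: 0.0168
```

Request:
{"api": "send_rows", "payload": {"motion": [{"slide": [0.003,-0.019,0],"rotation": [0,0,0.018]},{"slide": [0.006,-0.038,0],"rotation": [0,0,0.035]},{"slide": [0.009,-0.057,0],"rotation": [0,0,0.053]},{"slide": [0.012,-0.075,0],"rotation": [0,0,0.071]},{"slide": [0.015,-0.094,0],"rotation": [0,0,0.088]},{"slide": [0.018,-0.113,0],"rotation": [0,0,0.106]},{"slide": [0.024,-0.151,0],"rotation": [0,0,0.142]},{"slide": [0.024,-0.151,0],"rotation": [0,0,0.142]}]}}

```text
t: 4.85
tcp_pos: [0.5721, -0.0602, 0.0305]
tool_rot: [0.717, 0.697, 0.001, 0.002]
wrist_force: [2.5, -6.3, 5.8]
width: 0.0173
```

```bash
python3 - <<'E'
from h import *
snap("top","t2.png",(215,170,375,290),5)
snap("side","s2.png")
o=observe();print(o["tcp_pos"],o["tool_rot"],o["wrist_force"])
E
```

```text
[ 0.57202797 -0.05990176  0.03055095] [0.7169275  0.69714137 0.00078007 0.00287405] [ 2.58202228 -6.06299984  5.72740548]
```

View pics/t2.png

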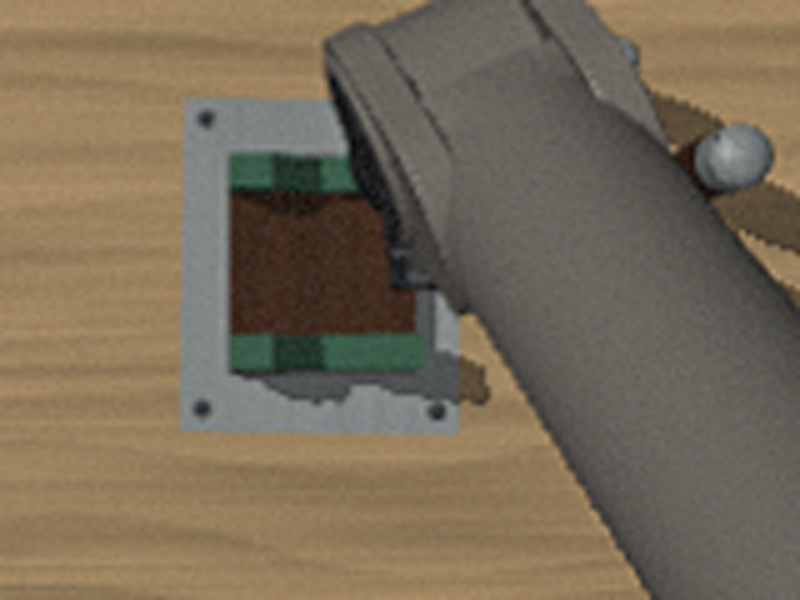

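The rest sits square on the plate. In the crop its near edge runs (231,372)–(425,370), the far-left corner is (229,153), and the plate is seen around it. Measuring the offset.

```bash
python3 - <<'E'
from h import *
f=lambda x,y,z:at("top",(x+.5)/5-.5+215,(y+.5)/5-.5+170,z)
a,b,c=[f(*p,.053) for p in[(231,372),(426,370),(229,153)]]
print(a,b,c,"centre",(b+c)/2, np.linalg.norm(b-a),np.linalg.norm(c-a))
print("yaw",np.degrees(np.arctan2((c-a)[1],(c-a)[0])),np.degrees(np.arctan2((a-b)[1],(a-b)[0]))-90)
P=[f(*p,0) for p in[(184,99),(181,431),(457,433)]];print(P,"plate c",(P[0]+P[2])/2)
E
```

```text
[0.4684066  0.03129555 0.053     ] [ 0.46848835 -0.06878027  0.053     ] [0.58123164 0.03120423 0.053     ] centre [ 0.52486    -0.01878802  0.053     ] 0.10007585566454735 0.11282507698066745
yaw -0.046372110302025794 0.046801428729636996
[array([0.61599045, 0.05479319, 0.        ]), array([0.43683538, 0.0577889 , 0.        ]), array([ 0.43437386, -0.0901644 ,  0.        ])] plate c [ 0.52518215 -0.0176856   0.        ]
```

Request:
{"api": "send_rows", "payload": {"motion": [{"slide": [0,0,0],"rotation": [0,0,0]},{"slide": [0,0,0],"rotation": [0,0,0]},{"slide": [0,0,0],"rotation": [0,0,0]},{"slide": [0,0,0.05],"rotation": [0,0,0]},{"slide": [0,0,0.1],"rotation": [0,0,0]},{"slide": [0,0,0.16],"rotation": [0,0,0]},{"slide": [0,0,0.22],"rotation": [0,0,0]},{"slide": [0,0,0.26],"rotation": [0,0,0]}], "fingers": 0.5}}

```text
t: 5.75
tcp_pos: [0.5701, -0.0559, 0.2264]
tool_rot: [0.716, 0.699, 0.001, 0.001]
wrist_force: [1.3, 0.5, -0.6]
width: 0.0427
```

```bash
python3 - <<'E'
from h import *
o=observe();print({k:np.round(v,3) for k,v in o.items()})
s=cv2.imread("pics/s2.png");t=cv2.imread("pics/t0r.png")
a=cv2.resize(s[250:350,230:330],(400,400),interpolation=cv2.INTER_CUBIC)
b=cv2.resize(t[165:225,320:380],(400,400),interpolation=cv2.INTER_CUBIC)
cv2.imwrite("pics/p.png",np.hstack([a,b]))
E
```

```text
{'t': np.float64(5.75), 'joints': array([ 0.509,  0.388, -0.661,  1.778,  0.269,  1.064, -0.271]), 'joint_vel': array([ 0.119, -0.298, -0.107, -0.286, -0.253,  0.539,  0.213]), 'joint_torque': array([ -0.601, -46.467,  -6.192, -25.263,   0.182,  -0.36 ,  -0.17 ]), 'tcp_pos': array([ 0.57 , -0.056,  0.226]), 'tool_rot': array([0.716, 0.699, 0.001, 0.001]), 'wrist_force': array([ 1.264,  0.503, -0.617]), 'torque': array([ 0.005, -0.036, -0.048]), 'width': np.float64(0.043)}
```

View pics/p.png

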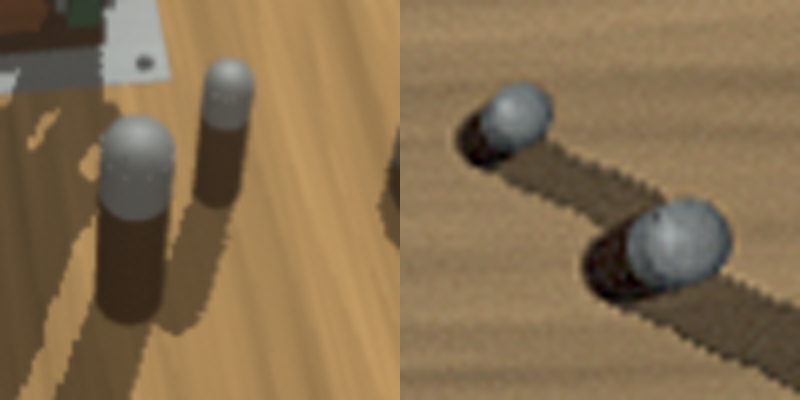

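```bash
python3 - <<'E'
from h import *
s=lambda x,y,z:at("side",(x+.5)/4-.5+230,(y+.5)/4-.5+250,z)
t=lambda x,y,z:at("top",(x-400+.5)/6.667-.5+320,(y+.5)/6.667-.5+165,z)
print("top nose",t(685,241,.115),"base",t(623,264,0))
c=camera_params("side");T=np.array(c["camera_from_world"]);o=-T[:3,:3].T@T[:3,3]
d=o[:2]-np.array([.57,-.218]);d/=np.linalg.norm(d);print(d)
for p,z in(((129,325),0),((135,220),.085)):
    q=s(*p,z);print("side axis",q[:2]-.016*d)
p=t(526-8,113,.08);print("small",p)
E
```

```text
top nose [ 0.57181226 -0.21827763  0.115     ] base [ 0.57312959 -0.22116353  0.        ]
[-0.20278173 -0.97922396]
side axis [ 0.57149649 -0.21823866]
side axis [ 0.57108116 -0.21881576]
small [ 0.62466078 -0.16465616  0.08      ]
```

Request:
{"api": "send_rows", "payload": {"motion": [{"slide": [0.002,-0.345,0.03],"rotation": [0.722,-0.02,0]},{"slide": [0.002,-0.345,0.03],"rotation": [0.722,-0.02,0]},{"slide": [0.002,-0.345,0.03],"rotation": [0.722,-0.02,0]},{"slide": [0.002,-0.345,0.03],"rotation": [0.722,-0.02,0]},{"slide": [0.002,-0.345,0.03],"rotation": [0.722,-0.02,0]},{"slide": [0.002,-0.345,0.03],"rotation": [0.722,-0.02,0]},{"slide": [0.002,-0.345,0.03],"rotation": [0.722,-0.02,0]},{"slide": [0.002,-0.345,0.03],"rotation": [0.722,-0.02,0]}], "fingers": 0.72}}

```text
t: 6.55
tcp_pos: [0.5698, -0.318, 0.2428]
tool_rot: [0.604, 0.586, 0.388, -0.376]
wrist_force: [0.1, 0.5, 0.0]
width: 0.0616
```

Request:
{"api": "send_rows", "payload": {"motion": [{"slide": [0,0,0],"rotation": [0,0,0]},{"slide": [0,0,0],"rotation": [0,0,0]}]}}

```text
t: 6.75
tcp_pos: [0.5711, -0.3149, 0.2453]
tool_rot: [0.604, 0.589, 0.385, -0.374]
wrist_force: [0.0, 0.5, 0.2]
width: 0.0615
```

```bash
cat > st.py <<'E'
from h import *
from scipy.spatial.transform import Rotation as R
o=observe();M=R.from_quat(o["tool_rot"]).as_matrix()
print(round(o["t"],2),"tcp",o["tcp_pos"].round(4),"d",M[:,2].round(3),"jaw",M[:,1].round(3),"grasp",(o["tcp_pos"]-.019*M[:,2]).round(4));print(o["joints"].round(2),o["wrist_force"].round(1),round(o["width"],4))
E
python3 st.py
```

```text
6.75 tcp [ 0.5711 -0.3149  0.2453] d [ 0.025  0.906 -0.423] jaw [ 1.    -0.026  0.002] grasp [ 0.5706 -0.3321  0.2534]
[ 1.13  1.01 -0.76  1.17 -0.36  1.71  0.49] [0.  0.5 0.2] 0.0615
```

Request:
{"api": "send_rows", "payload": {"motion": [{"slide": [0,0.02,-0.1],"rotation": [0,0,0]},{"slide": [0,0.04,-0.15],"rotation": [0,0,0]},{"slide": [0,0.04,-0.193],"rotation": [0,0,0]},{"slide": [0,0.04,-0.193],"rotation": [0,0,0]},{"slide": [0,0.04,-0.193],"rotation": [0,0,0]}]}}

```text
t: 7.25
tcp_pos: [0.5719, -0.285, 0.1034]
tool_rot: [0.603, 0.59, 0.386, -0.374]
wrist_force: [-0.2, 0.4, 1.0]
width: 0.0614
```

```bash
python3 st.py; python3 -c "
from h import *
snap('side','s3.png',(190,170,420,340),3.4)"
```

```text
7.25 tcp [ 0.5719 -0.285   0.1034] d [ 0.025  0.906 -0.423] jaw [ 1.    -0.025  0.004] grasp [ 0.5714 -0.3022  0.1115]
[ 1.11  1.15 -0.72  1.26 -0.29  1.53  0.6 ] [-0.2  0.4  1. ] 0.0614
```

View pics/s3.png

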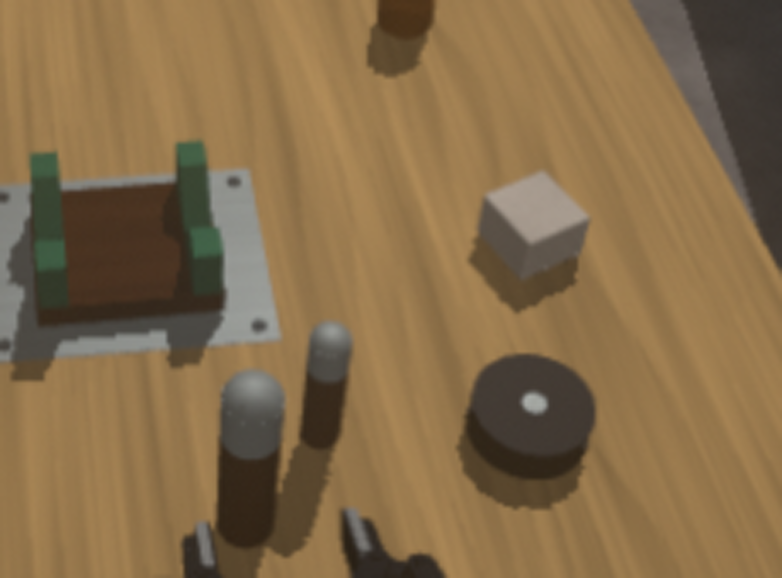

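The side crop shows the rest well placed on the plate. The fingers at (200,540) and (360,540) straddle the larger punch at (250,460), and the small punch at (325,390) is clear. Moving in along the tool axis.

Request:
{"api": "send_rows", "payload": {"motion": [{"slide": [0,0.03,-0.015],"rotation": [0,0,0]},{"slide": [0,0.06,-0.03],"rotation": [0,0,0]},{"slide": [0,0.09,-0.045],"rotation": [0,0,0]},{"slide": [0,0.115,-0.059],"rotation": [0,0,0]},{"slide": [0,0.115,-0.059],"rotation": [0,0,0]},{"slide": [0,0.115,-0.059],"rotation": [0,0,0]}]}}

```text
t: 7.9
tcp_pos: [0.5724, -0.2007, 0.0594]
tool_rot: [0.604, 0.59, 0.386, -0.372]
wrist_force: [0.1, -0.8, -0.3]
width: 0.0615
```

```bash
python3 st.py; python3 -c "
from h import *
snap('side','s4.png',(190,200,370,384),3.2)"
```

```text
7.9 tcp [ 0.5724 -0.2007  0.0594] d [ 0.027  0.905 -0.425] jaw [ 1.    -0.027  0.006] grasp [ 0.5719 -0.2179  0.0674]
[ 1.08  1.15 -0.74  1.43 -0.3   1.34  0.63] [ 0.1 -0.8 -0.3] 0.0615
```

View pics/s4.png

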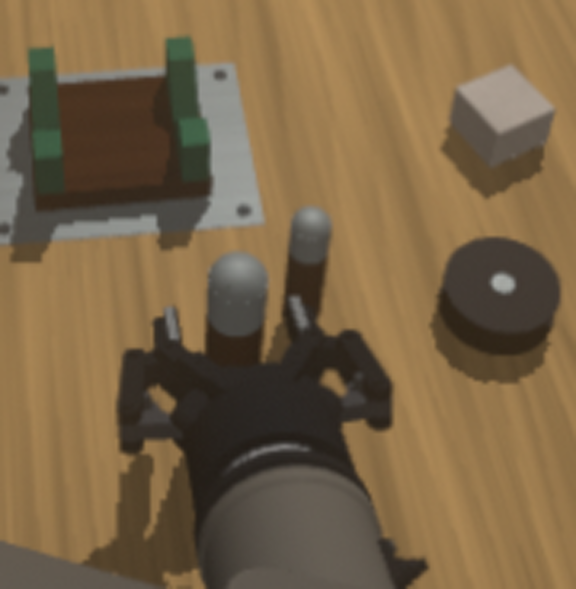

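The punch at (236,310) sits between the fingers at (170,325) and (300,315). Closing with a firm grip, then a small lift.

Request:
{"api": "send_rows", "payload": {"motion": [{"slide": [0,0,0],"rotation": [0,0,0]},{"slide": [0,0,0],"rotation": [0,0,0]},{"slide": [0,0,0],"rotation": [0,0,0]},{"slide": [0,0,0],"rotation": [0,0,0]},{"slide": [0,0,0],"rotation": [0,0,0]},{"slide": [0,0,0],"rotation": [0,0,0]}], "fingers": 0.0, "newtons": 80}}

```text
t: 8.55
tcp_pos: [0.5715, -0.2001, 0.0574]
tool_rot: [0.604, 0.589, 0.386, -0.373]
wrist_force: [0.6, -4.0, 5.3]
width: 0.0304
```

Request:
{"api": "send_rows", "payload": {"motion": [{"slide": [0,0,0.03],"rotation": [0,0,0]},{"slide": [0,0,0.07],"rotation": [0,0,0]},{"slide": [0,0,0.12],"rotation": [0,0,0]},{"slide": [0,0,0.17],"rotation": [0,0,0]},{"slide": [0,0,0.22],"rotation": [0,0,0]},{"slide": [0,0,0.25],"rotation": [0,0,0]},{"slide": [0,0,0.25],"rotation": [0,0,0]}]}}

```text
t: 9.25
tcp_pos: [0.5718, -0.1993, 0.2467]
tool_rot: [0.604, 0.59, 0.386, -0.372]
wrist_force: [0.4, 0.9, -2.0]
width: 0.0305
```

```bash
python3 st.py
```

```text
9.25 tcp [ 0.5718 -0.1993  0.2467] d [ 0.027  0.905 -0.425] jaw [ 1.    -0.027  0.006] grasp [ 0.5713 -0.2165  0.2547]
[ 1.12  0.92 -0.83  1.43 -0.4   1.49  0.48] [ 0.4  0.9 -2. ] 0.0305
```

Request:
{"api": "send_rows", "payload": {"motion": [{"slide": [0,0,0.02],"rotation": [-0.09,0.002,0]},{"slide": [0,0,0.02],"rotation": [-0.18,0.005,0]},{"slide": [0,0,0.02],"rotation": [-0.27,0.007,0]},{"slide": [0,0,0.02],"rotation": [-0.36,0.01,0]},{"slide": [0,0,0.02],"rotation": [-0.45,0.012,0]},{"slide": [0,0,0.02],"rotation": [-0.54,0.014,0]},{"slide": [0,0,0.02],"rotation": [-0.63,0.017,0]},{"slide": [0,0,0.02],"rotation": [-0.7,0.019,0]}]}}

```text
t: 10.05
tcp_pos: [0.5703, -0.1984, 0.258]
tool_rot: [0.715, 0.699, 0.011, -0.011]
wrist_force: [0.7, 0.2, -3.4]
width: 0.0302
```

Request:
{"api": "send_rows", "payload": {"motion": [{"slide": [0,0,0],"rotation": [-0.09,0.002,0]},{"slide": [0,0,0],"rotation": [-0.18,0.005,0]},{"slide": [0,0,0],"rotation": [-0.26,0.007,0]},{"slide": [0,0,0],"rotation": [-0.3,0.008,0]},{"slide": [0,0,0],"rotation": [-0.3,0.008,0]}]}}

```text
t: 10.55
tcp_pos: [0.5701, -0.196, 0.256]
tool_rot: [0.696, 0.684, -0.156, 0.149]
wrist_force: [0.7, 0.7, -2.5]
width: 0.0301
```

```bash
python3 st.py
```

```text
10.55 tcp [ 0.5701 -0.196   0.256 ] d [-0.013 -0.422 -0.907] jaw [ 1.    -0.018 -0.006] grasp [ 0.5703 -0.188   0.2733]
[ 0.4   0.37 -0.52  1.77  0.67  1.19 -0.41] [ 0.7  0.7 -2.5] 0.0301
```

Request:
{"api": "send_rows", "payload": {"motion": [{"slide": [-0.008,0.03,0],"rotation": [0,0,-0.09]},{"slide": [-0.016,0.06,0],"rotation": [0,0,-0.18]},{"slide": [-0.024,0.09,0],"rotation": [0,0,-0.27]},{"slide": [-0.032,0.12,0],"rotation": [0,0,-0.36]},{"slide": [-0.04,0.15,0],"rotation": [0,0,-0.45]},{"slide": [-0.048,0.18,0],"rotation": [0,0,-0.54]},{"slide": [-0.056,0.21,0],"rotation": [0,0,-0.63]},{"slide": [-0.067,0.236,0],"rotation": [0,0,-0.7]}]}}

```text
t: 11.35
tcp_pos: [0.5208, -0.0225, 0.2577]
tool_rot: [0.953, 0.213, -0.212, 0.046]
wrist_force: [0.8, 0.1, -2.3]
width: 0.0301
```

Request:
{"api": "send_rows", "payload": {"motion": [{"slide": [0,0,0],"rotation": [0,0,-0.09]},{"slide": [0,0,0],"rotation": [0,0,-0.18]},{"slide": [0,0,0],"rotation": [0,0,-0.26]},{"slide": [0,0,0],"rotation": [0,0,-0.298]},{"slide": [0,0,0],"rotation": [0,0,-0.298]},{"slide": [0,0,0],"rotation": [0,0,-0.298]}]}}

```text
t: 11.95
tcp_pos: [0.5206, -0.0231, 0.2583]
tool_rot: [0.976, -0.01, -0.217, -0.003]
wrist_force: [-0.6, 0.5, -2.3]
width: 0.0301
```

```bash
python3 st.py
```

```text
11.95 tcp [ 0.5206 -0.0231  0.2583] d [-0.424  0.01  -0.906] jaw [-0.021 -1.    -0.001] grasp [ 0.5286 -0.0233  0.2756]
[ 0.19  0.48 -0.34  1.58  0.08  1.54 -1.76] [-0.6  0.5 -2.3] 0.0301
```

Request:
{"api": "send_rows", "payload": {"motion": [{"slide": [-0.001,0.006,-0.05],"rotation": [0,0,0]},{"slide": [-0.001,0.006,-0.1],"rotation": [0,0,0]},{"slide": [-0.001,0.006,-0.15],"rotation": [0,0,0]},{"slide": [-0.001,0.006,-0.2],"rotation": [0,0,0]},{"slide": [-0.001,0.006,-0.227],"rotation": [0,0,0]},{"slide": [-0.001,0.006,-0.227],"rotation": [0,0,0]},{"slide": [-0.001,0.006,-0.227],"rotation": [0,0,0]}]}}

```text
t: 12.65
tcp_pos: [0.5201, -0.0173, 0.0891]
tool_rot: [0.976, -0.01, -0.217, -0.003]
wrist_force: [0.3, 0.4, -2.1]
width: 0.0305
```

```bash
python3 st.py; python3 - <<'E'
from h import *
s=grab_frame("side")[:,:,::-1][170:290,160:300];t=grab_frame("top")[:,:,::-1][165:285,220:340]
r=lambda i:cv2.resize(i,None,fx=3,fy=3,interpolation=cv2.INTER_CUBIC)
cv2.imwrite("pics/s5.png",np.hstack([r(s),r(t)]))
E
```

```text
12.65 tcp [ 0.5201 -0.0173  0.0891] d [-0.423  0.01  -0.906] jaw [-0.02  -1.    -0.001] grasp [ 0.5281 -0.0175  0.1063]
[ 0.17  0.66 -0.33  1.7   0.14  1.24 -1.8 ] [ 0.3  0.4 -2.1] 0.0305
```

View pics/s5.png

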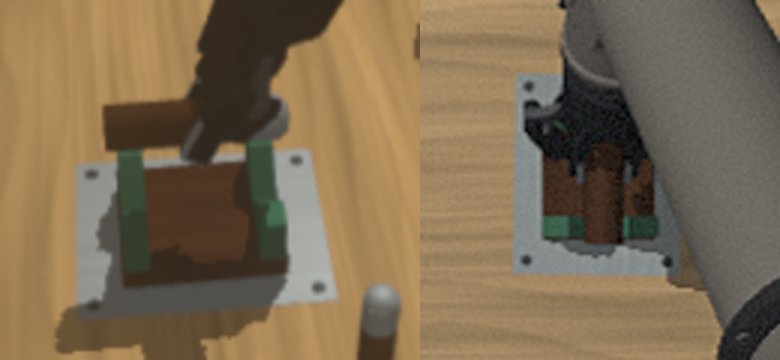

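The punch is horizontal above the groove: wooden end at (105,128) and nose at (288,119) in the side half, wooden end at (603,243) in the top half. Comparing with the expected pose.

```bash
python3 - <<'E'
from h import *
for x in(-.0625,.0625):
    u,v=proj("side",(.525+x,-.0175-.021*x,.1065));print("exp side",(u-160)*3,(v-170)*3)
for z in(.1065,):
    u,v=proj("top",(.4625,-.016,z));print("exp top wood end",(u-220)*3+420,(v-165)*3)
s=lambda x,y,z:at("side",(x+.5)/3-.5+160,(y+.5)/3-.5+170,z)
print("wood end",s(105.5,128,.1065),"nose",s(288,119,.1065))
print("top wood",at("top",(603-420+.5)/3-.5+220,(243+.5)/3-.5+165,.1065))
# rest from top: near block outer corners
for p in((543,239),(657,239)):print(at("top",(p[0]-420+.5)/3-.5+220,(p[1]+.5)/3-.5+165,.053))
E
```

```text
exp side 105.23730061184017 127.39344941564593
exp side 290.80263404812587 115.28855162518337
exp top wood end 601.3740298056711 244.19614660279566
wood end [ 0.46202434 -0.01574847  0.1065    ] nose [ 0.58456247 -0.02116787  0.1065    ]
top wood [ 0.4642714  -0.01653482  0.1065    ]
[0.46755944 0.03164585 0.053     ]
[ 0.46664626 -0.06583512  0.053     ]
```

Request:
{"api": "send_rows", "payload": {"motion": [{"slide": [0,-0.001,-0.02],"rotation": [0,0,0]},{"slide": [0,-0.001,-0.04],"rotation": [0,0,0]},{"slide": [0,-0.001,-0.055],"rotation": [0,0,0]},{"slide": [0,-0.001,-0.065],"rotation": [0,0,0]},{"slide": [0,-0.001,-0.071],"rotation": [0,0,0]},{"slide": [0,-0.001,-0.073],"rotation": [0,0,0]},{"slide": [0,-0.001,-0.073],"rotation": [0,0,0]},{"slide": [0,-0.001,-0.073],"rotation": [0,0,0]}]}}

```text
t: 13.55
tcp_pos: [0.5202, -0.0185, 0.0344]
tool_rot: [0.976, -0.011, -0.216, -0.003]
wrist_force: [1.1, -0.1, -1.7]
width: 0.0301
```

```bash
python3 st.py
```

```text
13.55 tcp [ 0.5202 -0.0185  0.0344] d [-0.422  0.009 -0.906] jaw [-0.022 -1.    -0.   ] grasp [ 0.5282 -0.0186  0.0516]
[ 0.16  0.74 -0.31  1.72  0.16  1.15 -1.81] [ 1.1 -0.1 -1.7] 0.0301
```

No contact yet at 51.6 mm. Continuing in 1 mm steps.

Request:
{"api": "send_rows", "payload": {"motion": [{"slide": [0,0,-0.0013],"rotation": [0,0,0]},{"slide": [0,0,-0.0026],"rotation": [0,0,0]},{"slide": [0,0,-0.0036],"rotation": [0,0,0]},{"slide": [0,0,-0.0036],"rotation": [0,0,0]}]}}

```text
t: 13.95
tcp_pos: [0.5198, -0.0185, 0.0313]
tool_rot: [0.976, -0.011, -0.217, -0.002]
wrist_force: [0.6, 0.6, -2.3]
width: 0.0302
```

Request:
{"api": "send_rows", "payload": {"motion": [{"slide": [0,0,-0.0013],"rotation": [0,0,0]},{"slide": [0,0,-0.002],"rotation": [0,0,0]},{"slide": [0,0,-0.002],"rotation": [0,0,0]}]}}

```text
t: 14.25
tcp_pos: [0.52, -0.0182, 0.03]
tool_rot: [0.976, -0.01, -0.217, -0.003]
wrist_force: [-0.8, 1.5, 0.4]
width: 0.0301
```

```bash
python3 st.py
```

```text
14.25 tcp [ 0.52   -0.0182  0.03  ] d [-0.423  0.01  -0.906] jaw [-0.021 -1.    -0.001] grasp [ 0.528  -0.0183  0.0472]
[ 0.16  0.74 -0.31  1.72  0.16  1.15 -1.81] [-0.8  1.5  0.4] 0.0301
```

Contact has begun. Settling 1 mm more, then releasing and backing off along the tool axis.

Request:
{"api": "send_rows", "payload": {"motion": [{"slide": [0,0,-0.0012],"rotation": [0,0,0]},{"slide": [0,0,-0.0012],"rotation": [0,0,0]},{"slide": [0,0,-0.0012],"rotation": [0,0,0]}]}}

```text
t: 14.55
tcp_pos: [0.5201, -0.0178, 0.0296]
tool_rot: [0.976, -0.01, -0.217, -0.003]
wrist_force: [-0.4, 2.6, 5.4]
width: 0.0302
```

Request:
{"api": "send_rows", "payload": {"motion": [{"slide": [0,0,0],"rotation": [0,0,0]},{"slide": [0,0,0],"rotation": [0,0,0]},{"slide": [0,0,0],"rotation": [0,0,0]},{"slide": [0,0,0],"rotation": [0,0,0]},{"slide": [0,0,0],"rotation": [0,0,0]}], "fingers": 0.7}}

```text
t: 15.05
tcp_pos: [0.5198, -0.0186, 0.0289]
tool_rot: [0.976, -0.011, -0.217, -0.002]
wrist_force: [0.1, 1.4, 0.3]
width: 0.0598
```

Request:
{"api": "send_rows", "payload": {"motion": [{"slide": [0.009,0,0.02],"rotation": [0,0,0]},{"slide": [0.018,0,0.04],"rotation": [0,0,0]},{"slide": [0.032,0,0.07],"rotation": [0,0,0]},{"slide": [0.045,0,0.1],"rotation": [0,0,0]},{"slide": [0.07,0,0.15],"rotation": [0,0,0]},{"slide": [0.09,0,0.2],"rotation": [0,0,0]},{"slide": [0.11,0,0.25],"rotation": [0,0,0]},{"slide": [0.11,0,0.25],"rotation": [0,0,0]}]}}

```text
t: 15.85
tcp_pos: [0.6064, -0.018, 0.2216]
tool_rot: [0.977, -0.011, -0.212, -0.003]
wrist_force: [0.4, 0.2, 0.0]
width: 0.0598
```

```bash
python3 st.py; python3 - <<'E'
from h import *
s=grab_frame("side")[:,:,::-1][170:290,160:300];t=grab_frame("top")[:,:,::-1][165:285,220:340]
r=lambda i:cv2.resize(i,None,fx=3,fy=3,interpolation=cv2.INTER_CUBIC)
cv2.imwrite("pics/s6.png",np.hstack([r(s),r(t)]))
for x in(-.0625,.0625):
    u,v=proj("side",(.525+x,-.0182-.015*x,.0476));print("exp side",(u-160)*3,(v-170)*3)
E
```

```text
15.85 tcp [ 0.6064 -0.018   0.2216] d [-0.414  0.01  -0.91 ] jaw [-0.022 -1.    -0.001] grasp [ 0.6142 -0.0182  0.2389]
[ 0.14  0.64 -0.32  1.39  0.11  1.56 -1.77] [0.4 0.2 0. ] 0.0598
exp side 111.2163924020472 189.56072229361308
exp side 288.74493825196237 176.48015658782657
```

View pics/s6.png

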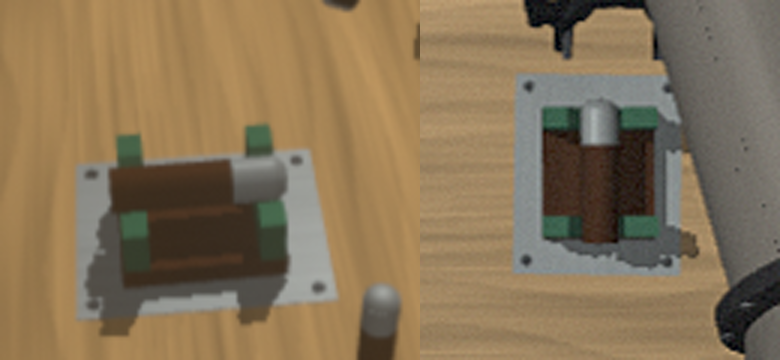

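The punch lies in both Vs. Side-half ends at (111,190) and (287,178) match the expected (111,190) and (289,176), and the rest is central on the plate. Handing in after a short settle.

Request:
{"api": "send_rows", "payload": {"motion": [{"slide": [0,0,0],"rotation": [0,0,0]},{"slide": [0,0,0],"rotation": [0,0,0]},{"slide": [0,0,0],"rotation": [0,0,0]}]}}

```text
t: 16.25
tcp_pos: [0.6016, -0.0186, 0.2154]
tool_rot: [0.976, -0.011, -0.218, -0.002]
wrist_force: [-0.3, -0.1, 0.3]
width: 0.0597
```

```bash
python3 -c "
from workcell import *
print(close_job())"
```

```text
the job is handed in; nothing more can be done
None
```

I handed the job in at about 16 s of the 64 s allowed. The rest is on the plate with the punch lying in its groove. `close_job()` gives no verdict, so the checks below are my own.

**What I did:** I gripped the right-hand rest by one arm of a V-block and slid and turned it onto the plate without lifting. I gripped the larger punch from the side, turned it level, lowered it until the wrist force showed contact, released it there, and backed the gripper clear.

**Last checks:**
- **Rest:** The top picture after the slide put its centre about 1 mm from the plate's centre and its groove within about 2° of the plate's long side. I did not measure it again after placing the punch; it looked unmoved.
- **Punch:** The final picture shows it on both Vs. Its ends are within about 2 pixels of the expected position in a crop enlarged three times, roughly 1–2 mm.
- **Robot:** Wrist force was about zero at the end, so the gripper was touching nothing.
- **Bystanders:** I never gripped or approached the jar, spool or box. My last view of the spool and box was before the punch was gripped. I took no final picture to check any of the three.
- **Disagreement:** My yaw readings for the plate (about -1.6°) and the rest (about 0°) differ by roughly 1.6°, within the 11° allowed. No check failed.

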